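# Unlock the medicine box and hold its sprung catch back

## Task

Take the key that fits the white medicine box out of the key stand, leaving the other two keys where they hang, and push it fully home in the lock; the lock is sticky, so the key may need a little rocking on its way in. Then turn it a quarter turn clockwise, which draws the bolt off the lid, and finish still gripping the key and holding it turned: the lock is sprung and would snap shut again before I can lift the lid. Do not shift the things standing around.

Things in the scene. Friction and masses are not known exactly. Their poses are not given: they have to be found in the camera images.
- lock (a point): middle of the keyway's mouth on the face of the brass plug, 84 mm above the worktop; z up, y along the keyway's long direction at rest, x across it (+x to the lid). Keyway 5.6 x 11 mm with a bevelled mouth 10.6 x 16 mm, 28 mm deep. The plug lies in a round steel collar (inner diameter 26, outer 41 mm) that stands 2 mm above its face, on a steel lock housing 46 x 54 mm
- med_box: white sheet-steel medicine box with a grey raised cross on its lid, 160 deep (x) x 200 wide (y) x 71 mm high, fixed; origin at the middle of its underside, yaw varies. The lock housing (13 mm high) stands on the 70 mm high front deck, lock axis at x = -53 mm, y = 0; the lid is hinged along the back
- cylinder (a joint): turn of the plug, rad: 0 at rest, grows clockwise seen from above to its stop at 1.57. A spring turns it back with 0.04 N m at rest, 0.12 N m at the stop. The key has about 0.13 rad of play in the keyway. Sprung wafers grip the key's edges 9 and 16 mm down (push with 5 to 15 N; rocking helps); a sprung pin 21 mm down keeps the plug from turning until the key is within 2 mm of home
- bolt (a joint): travel of the steel rim bolt (16 x 7 mm bar) that lies over the lid's front edge, m: 0 locked, drawn back 9.5 mm per rad of the plug, clear of the lid beyond 0.011, at most 0.015
- key_stand: wooden key stand, 60 deep x 200 wide (y) x 52 mm high, fixed; origin at the middle of its underside, yaw varies. Its rail (24 mm deep, top face 52 mm up) has three slots at y = -60, 0, +60 mm; in each a key stands blade down on its shoulder, flat sides to +x and -x of the stand; the blades show under the rail. Which key is where varies
- box_key_grip (a point): the fitting key, middle in size: steel blade 9.4 mm wide, 4.4 thick, 26 long below the shoulder, pointed tip; black head 31 wide, 38 high, 10 mm thick on a 20 mm wide neck; 35 g. This point: middle of the head, 26 mm above the shoulder, 52 above the tip; z up, y across the head's and blade's width, x through the 10 mm thickness (grip across x). Home, the shoulder lies on the plug's face
- window_key_grip (a point): the smallest key, of the same shape, not for this lock: blade 6 mm wide, 18 mm long, head 20 mm wide, 28 mm high, 10 mm thick; this point lies 26 mm above its shoulder
- gate_key_grip (a point): the largest key, of the same shape, not for this lock: blade 13 mm wide, 33 mm long, head 44 mm wide, 46 mm high, 10 mm thick; this point lies 26 mm above its shoulder
- tumbler: drinking glass, 81 mm across, 93 mm high, loose bystander; origin at the middle of its underside
- honey_jar: jar with a screw lid, 65 mm across, 100 mm high, loose bystander; origin at the middle of its underside
- teaspoon: teaspoon, 130 mm long, lying on the worktop, loose bystander; origin at its middle, on the worktop
- mug_tea: mug with dots, 82 mm across, 91 mm high, handle to one side, loose bystander; origin at its underside
- tea_box: flat-topped tea carton, 68 x 136 x 69 mm, loose bystander behind the key stand; origin at the middle of its underside
- tin_small: food tin, 75 mm across, 58 mm high, loose bystander at the back; origin at the middle of its underside

How it is judged:
By the outcome, as a careful person would: the job done as asked, in the order asked, and still so for the second after the job is handed in, while the arm keeps its last pose, push and grip.
It also fails if it takes over 48 s, if anything falls off the work surface, if the arm or the gripper's body presses on something with over 40 N, if the wrist force passes 120 N, or if a joint passes its speed limit or range.

## Robot

A 7-joint arm with a two-finger parallel gripper is mounted at the origin on a cart in front of the work surface, level with it; the furniture and walls round the work are solid. World frame = base frame: x ahead of the robot, y to its left, z up, the work surface at z = 0. Lengths are in m, angles in rad, forces in N, time in s.
With the tool pointing down it reaches from about 0.4 to 0.875 m from the base axis. Payload 6.5 kg.
Tool frame: the origin (TCP) lies midway between the tips of the shut fingers; the grasp point (between the pads) lies 19 mm behind it; z points along the fingers, y is the line along which they close (so a half turn about z gives the same grasp; the last joint's range is limited). The gripper opens to 88 mm and grips with 3 to 60 N. Pads are 18 mm wide; open, the fingers measure 123 mm over their backs; the gripper's body (75 mm by 187 mm) begins 45 mm behind the grasp point.
Start: joints at [1.203, 0.536, -0.004, 1.538, 0.003, 1.067, -0.071], TCP at [0.193, -0.621, 0.239] pointing down, gripper open.
Joint ranges: [-2.7, 2.7], [-0.37, 2.16], [-1.27, 1.26], [0.24, 2.4], [-1.31, 4.45], [0.19, 1.91], [-2.76, 2.76]. Speed limits (rad/s): [2.39, 2.39, 3.14, 3.14, 3.14, 3.14, 3.14].

## Interface

Orientations are given as a unit quaternion [x, y, z, w].
In Python, from rig import arm gives the robot as it stands.
- The arm moves only by the tool move_arm, never from a script. Its argument "moves" is a list of rows, each a list of 6 numbers: the shift along the world's x, y, z each as a share of 0.5 m, from -1 to 1, then the turn, a rotation vector about the world's x, y, z each as a share of 45 degrees, from -1 to 1. A call has 1 to 5 rows; each row is the pose to reach, as a shift and turn from the pose commanded when the call began; what a row does not reach only later rows make up. A row lasts 1/10 s, in which the tool goes at most 50 mm and 8.59 degrees, less where a joint would pass 70% of its speed; a pose out of reach is approached as far as the arm can. A call with a number of a shift or a turn outside -1 to 1 is refused whole. A call with a gripper value outside its range is refused whole. "fingers" is the opening, from 0 (shut) to 1 (fully open), set as the call begins (left out, the last holds). The fingers move at their own pace and stop on an object; the grip force is fixed at half the most. Time passes only in rows, so rows that repeat a pose let the fingers close. It gives the time, the measured TCP pose, the force, the opening and the grip force at its end, in the units of the state.
- arm.get_obs(): the state, without advancing time (a new reading comes with each control period).
- arm.get_image(name): name is "side" or "top" or "wrist"; returns a dict with "pixels" (400x640x3 uint8, red, green, blue), "range_z" (400x640 float32, m along the optical axis (not along the pixel's ray), 0 where there is no reading), "K" (3x3 intrinsics, pixels), "world_to_cam" (4x4, takes a point from world to camera coordinates); the wrist camera has in their place "hand_eye" (4x4, takes a point from camera to tool coordinates, whose origin is the TCP and whose axes are the flange's). Camera axes: x right, y up, looking along -z (the intrinsics and any distortion apply to the point x, -y, -z); pixel columns grow to the right and rows downward; lengths in m; the calibration is good to about 2 mm. A picture is of the moment at which its call begins: read the wrist's pose just before it.
- arm.job_done(): hands the job in; it is judged then, once.
Trained networks look in a picture, given as the dict that the camera call returned (one of the last four; its "shot" number tells which), for a name from the list of things; names that differ only in an ending like _2 or _b are one class to them, and where a whole thing is asked for, a point or a joint stands for the part that bears it (a point fixed in the world has none). Each returns a list of dicts, best first, with "p" (0 to 1); they miss things now and then, are a little off and sometimes report something else, mostly with a low value. They report only what shows in the picture. A call takes as long as a camera call.
- arm.masks_of(picture, query): "pixels" (400x640 bool, what is visible of it).
- arm.pinpoint(picture, query): "centre" ([x, y, z] in m, in world coordinates, good to about 4 mm: a listed point, or the origin of a listed thing).
The state is a dict: "clock": time; "joint_pos": joint angles; "dq": joint speeds; "joint_torque": joint torques, N m; "ee_pos": TCP position; "orientation": TCP orientation; "ft_force": force on the tool from outside, world axes, zero at the start; "torque": the same for the moment, N m; "opening": finger opening in m; "finger_force": force on a finger pad.
Only numpy, scipy, OpenCV 4.12 (cv2) and the standard library are available. Lean on these libraries where they do the work, as an engineer would, in place of code of your own. Each camera call takes 0.05 s, during which the arm holds its last target. There are 200 camera calls.

## Working session

There is one attempt and no reset: what is moved stays moved. The work goes in short steps, Python scripts to look and compute and a tool call to move; the robot and the scene stay as the last step left them, time stands still between calls to the robot, and variables do not carry over. Pictures are saved under pics/ and viewed, at most 10 in all, crops included, and the job is handed in when it is done.

Besides the shell and the picture viewer there is one more tool, called after "Call:" by a JSON object that holds its "api" and its "payload", one argument or row to a line. move_arm: Moves the arm, as the interface text tells. Its arguments: {"type":"object","properties":{"moves":{"type":"array","items":{"type":"array","items":{"type":"number","minimum":-1,"maximum":1}}},"fingers":{"type":"number"}},"required":["moves"]}

```bash
mkdir -p pics; ls; cat > h.py <<'E'
import numpy as np, cv2
from rig import arm
def save(im,n): cv2.imwrite(f'pics/{n}.png',cv2.cvtColor(im['pixels'],cv2.COLOR_RGB2BGR))
E
python3 - <<'E'
from h import *
o=arm.get_obs(); print({k:np.round(v,3) for k,v in o.items()})
ims=[]
for c in ('side','top'):
    im=arm.get_image(c); save(im,c+'0'); ims.append(im)
    for q in ['lock','med_box','key_stand','box_key_grip','window_key_grip','gate_key_grip','tumbler','honey_jar','teaspoon','mug_tea','tea_box','tin_small']:
        print(c,q,[(np.round(d['centre'],3),round(d['p'],2)) for d in arm.pinpoint(im,q)[:3]])
    print(np.round(im['world_to_cam'],3).tolist(), np.round(im['K'],1).tolist())
a=np.vstack([cv2.resize(i['pixels'],(480,300)) for i in ims]); cv2.imwrite('pics/both.png',a[:,:,::-1])
E
```

```text
pics
{'clock': np.float64(0.0), 'joint_pos': array([ 1.203,  0.537, -0.004,  1.539,  0.003,  1.067, -0.071]), 'dq': array([-0.002, -0.   , -0.001, -0.   , -0.   ,  0.   , -0.001]), 'joint_torque': array([ 0.0000e+00, -5.7098e+01,  9.9100e-01, -2.5160e+01, -5.6000e-02,
        1.8000e-02,  0.0000e+00]), 'ee_pos': array([ 0.193, -0.62 ,  0.238]), 'orientation': array([ 0.989,  0.15 , -0.   , -0.001]), 'ft_force': array([ 0.223,  0.139, -0.337]), 'torque': array([-0.015,  0.011,  0.045]), 'finger_force': np.float64(0.0), 'opening': np.float64(0.088)}
side lock [(array([0.507, 0.218, 0.08 ]), 0.82)]
side med_box [(array([ 0.617, -0.061,  0.   ]), 0.71), (array([0.562, 0.228, 0.001]), 0.69)]
side key_stand [(array([ 0.463, -0.282,  0.004]), 0.62)]
side box_key_grip [(array([ 0.475, -0.34 ,  0.076]), 0.61)]
side window_key_grip [(array([ 0.455, -0.222,  0.078]), 0.49)]
side gate_key_grip [(array([ 0.466, -0.283,  0.073]), 0.63), (array([ 0.485, -0.054, -0.   ]), 0.44)]
side tumbler [(array([ 0.487, -0.053,  0.   ]), 0.66)]
side honey_jar [(array([ 0.619, -0.059, -0.   ]), 0.61)]
side teasp
[... 730 characters left out ...]
p window_key_grip [(array([ 0.45 , -0.224,  0.074]), 0.39)]
top gate_key_grip [(array([ 0.464, -0.283,  0.072]), 0.45)]
top tumbler [(array([ 0.486, -0.053,  0.001]), 0.97)]
top honey_jar [(array([ 0.608, -0.06 ,  0.004]), 0.71)]
top teaspoon [(array([ 0.463, -0.28 ,  0.002]), 0.73), (array([ 0.374, -0.035, -0.003]), 0.64), (array([ 0.702, -0.418, -0.003]), 0.22)]
top mug_tea [(array([0.448, 0.479, 0.001]), 0.94)]
top tea_box [(array([ 0.699, -0.424, -0.002]), 0.81)]
top tin_small [(array([ 0.7  , -0.16 , -0.004]), 0.59)]
[[-0.0, -1.0, 0.012, 0.016], [0.995, 0.001, 0.095, -0.54], [-0.095, 0.012, 0.995, -1.372], [0.0, 0.0, 0.0, 1.0]] [[424.5, 0.0, 317.8], [0.0, 424.5, 197.2], [0.0, 0.0, 1.0]]
```

View pics/both.png

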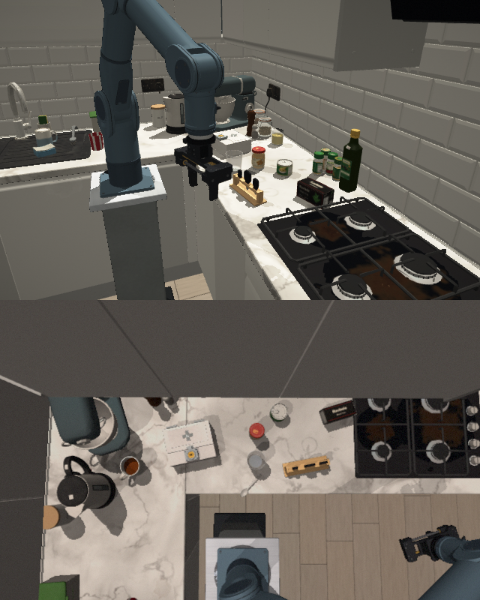

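The box key appears to be at the robot-right end of the stand (about 0.476, -0.339), and the lock is at about (0.509, 0.217). I'll move above the key and turn the tool so that it grips across the key's thickness.

Call:
{"api": "move_arm", "payload": {
  "moves": [
    [0.56,0.56,0.08,0,0,0.94],
    [0.56,0.56,0.08,0,0,0.94],
    [0.56,0.56,0.08,0,0,0.94],
    [0.56,0.56,0.08,0,0,0.94],
    [0.56,0.56,0.08,0,0,0.94]
  ]
}}

```text
clock: 1.8
ee_pos: [0.3702, -0.4433, 0.2643]
orientation: [0.866, 0.499, -0.0, 0.0]
ft_force: [0.6, -1.2, -0.1]
opening: 0.0882
finger_force: 0.0
```

Call:
{"api": "move_arm", "payload": {
  "moves": [
    [0,0,0,0,0,0.93],
    [0,0,0,0,0,0.93],
    [0,0,0,0,0,0.93],
    [0,0,0,0,0,0.93],
    [0,0,0,0,0,0.93]
  ]
}}

```text
clock: 2.3
ee_pos: [0.3691, -0.4448, 0.2639]
orientation: [0.631, 0.776, -0.0, 0.0]
ft_force: [-0.6, -0.3, -0.7]
opening: 0.0881
finger_force: 0.0
```

```bash
cat >> h.py <<'E'
from scipy.spatial.transform import Rotation as R
def T_cam():
    o=arm.get_obs(); im=arm.get_image('wrist')
    T=np.eye(4); T[:3,:3]=R.from_quat(o['orientation']).as_matrix(); T[:3,3]=o['ee_pos']
    return o,im,T@im['hand_eye']
def cloud(im,Tc2w,mask=None):
    d=im['range_z']; K=im['K']; v,u=np.nonzero((d>0) if mask is None else (d>0)&mask)
    z=d[v,u]; P=np.c_[(u-K[0,2])/K[0,0]*z,-(v-K[1,2])/K[1,1]*z,-z]
    return P@Tc2w[:3,:3].T+Tc2w[:3,3],u,v
def yaw():
    M=R.from_quat(arm.get_obs()['orientation']).as_matrix(); return np.arctan2(M[1,0],M[0,0]),M[:,2]
E
python3 - <<'E'
from h import *
o,im,T=T_cam(); print(np.round(o['ee_pos'],4),yaw(),np.round(o['joint_pos'],2),o['clock']); save(im,'w1')
print(np.round(im['hand_eye'],3).tolist())
for q in ['box_key_grip','window_key_grip','gate_key_grip','key_stand']:
    print(q,[(np.round(d['centre'],4),round(d['p'],2)) for d in arm.pinpoint(im,q)[:3]])
E
```

```text
[ 0.3691 -0.4448  0.2639] (np.float64(1.781924737562665), array([-1.06337455e-04, -1.61078285e-04, -9.99999981e-01])) [ 1.09  0.42 -0.38  1.69  0.17  1.07  0.86] 2.3
[[0.0, 0.954, 0.299, 0.077], [1.0, -0.0, 0.0, -0.0], [0.0, 0.299, -0.954, -0.145], [0.0, 0.0, 0.0, 1.0]]
box_key_grip [(array([ 0.4739, -0.3409,  0.0797]), 0.59)]
window_key_grip []
gate_key_grip [(array([ 0.4639, -0.2816,  0.0789]), 0.66)]
key_stand [(array([ 0.4638, -0.2755, -0.0021]), 0.64)]
```

View pics/w1.png

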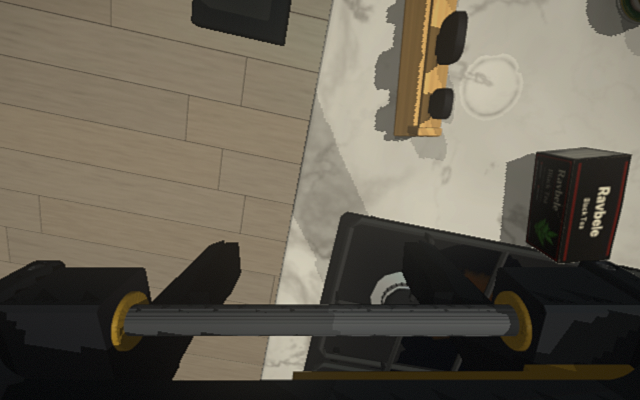

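The wrist view shows the end key at (440,103) is smaller than the largest key at (452,38), but the third key is out of view. I'll move so that all three are visible.

Call:
{"api": "move_arm", "payload": {
  "moves": [
    [0.22,0.1,0,0,0,0],
    [0.22,0.1,0,0,0,0],
    [0.22,0.1,0,0,0,0],
    [0.22,0.1,0,0,0,0],
    [0.22,0.1,0,0,0,0]
  ]
}}

```text
clock: 3.05
ee_pos: [0.4788, -0.3949, 0.2636]
orientation: [0.633, 0.774, -0.0, -0.0]
ft_force: [-0.9, -0.2, 0.5]
opening: 0.0883
finger_force: 0.0
```

```bash
python3 - <<'E'
from h import *
o,im,T=T_cam(); print(np.round(o['ee_pos'],4),yaw(),np.round(o['joint_pos'],2),o['clock']); save(im,'w2')
for q in ['box_key_grip','window_key_grip','gate_key_grip','key_stand']:
    print(q,[(np.round(d['centre'],4),round(d['p'],2)) for d in arm.pinpoint(im,q)[:3]])
# depth segmentation: points above 65 mm near stand
P,u,v=cloud(im,T)
k=(P[:,2]>0.060)&(P[:,2]<0.12)&(abs(P[:,0]-.465)<.06)&(P[:,1]>-.4)&(P[:,1]<-.17)
m=np.zeros((400,640),np.uint8); m[v[k],u[k]]=1
n,L,s,c=cv2.connectedComponentsWithStats(m)
lab=L[v,u]
for i in range(1,n):
    if s[i,4]<60: continue
    Q=P[(lab==i)&k]; Q=Q[Q[:,2]>np.percentile(Q[:,2],97)-.006]
    r=cv2.minAreaRect((Q[:,:2]*1000).astype(np.float32))
    print(s[i],'top z',np.percentile(Q[:,2],97).round(4),r, Q.mean(0).round(4))
E
```

```text
[ 0.4788 -0.3949  0.2636] (np.float64(1.7681296790438172), array([-1.26647684e-03, -6.50750479e-04, -9.99998986e-01])) [ 0.9   0.49 -0.4   1.58  0.21  1.11  0.65] 3.05
box_key_grip [(array([ 0.4773, -0.3408,  0.0762]), 0.8)]
window_key_grip []
gate_key_grip [(array([ 0.4643, -0.2816,  0.0802]), 0.6)]
key_stand [(array([ 0.462 , -0.2789,  0.0007]), 0.63)]
[326   0  11  18 180] top z 0.0857 ((453.7708435058594, -226.9091796875), (9.867424964904785, 8.594966888427734), 8.857275009155273) [ 0.4538 -0.2272  0.0834]
[325  43  12  49 532] top z 0.1037 ((464.5090637207031, -280.48638916015625), (9.434428215026855, 39.173194885253906), 11.760281562805176) [ 0.4642 -0.2802  0.1017]
[325 115  10  30 292] top z 0.096 ((475.5690612792969, -338.8935241699219), (9.288448333740234, 27.17197036743164), 11.788456916809082) [ 0.4755 -0.3387  0.0939]
```

View pics/w2.png

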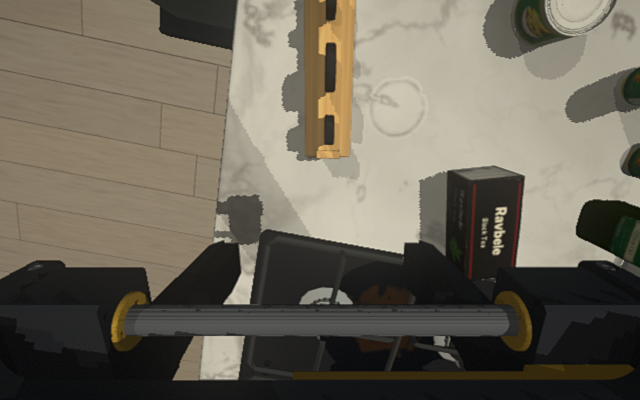

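The three heads' top heights (86, 104 and 96 mm) and widths confirm that the end key at (0.476, -0.339), pixel (329,128), is the mid-size one that fits the box. Next I'll move over it and descend.

Call:
{"api": "move_arm", "payload": {
  "moves": [
    [-0.006,0.11,0,0,0,0.01],
    [-0.006,0.11,-0.1,0,0,0.01],
    [-0.006,0.11,-0.2,0,0,0.01],
    [-0.006,0.11,-0.27,0,0,0.01],
    [-0.006,0.11,-0.27,0,0,0.01]
  ]
}}

```text
clock: 3.8
ee_pos: [0.4723, -0.3384, 0.1246]
orientation: [0.63, 0.776, -0.001, -0.004]
ft_force: [0.3, 1.6, -0.7]
opening: 0.0881
finger_force: 0.0
```

```bash
python3 - <<'E'
from h import *
print(arm.get_obs()['ee_pos'],yaw())
E
```

```text
[ 0.4722743  -0.33844455  0.12455612] (np.float64(1.7773321536645748), array([-0.00765961,  0.00461093, -0.99996003]))
```

Call:
{"api": "move_arm", "payload": {
  "moves": [
    [0.006,-0.002,-0.06,0,0,0],
    [0.006,-0.002,-0.125,0,0,0],
    [0.006,-0.002,-0.125,0,0,0],
    [0.006,-0.002,-0.125,0,0,0]
  ]
}}

```text
clock: 4.2
ee_pos: [0.4797, -0.3415, 0.0682]
orientation: [0.63, 0.776, 0.0, 0.001]
ft_force: [1.0, -0.2, 1.0]
opening: 0.0882
finger_force: 0.0
```

```bash
python3 - <<'E'
from h import *
print(arm.get_obs()['ee_pos'],yaw())
E
```

```text
[ 0.47972115 -0.34150362  0.06815337] (np.float64(1.7776977531188596), array([ 1.12028243e-03, -8.49589519e-04, -9.99999012e-01]))
```

Call:
{"api": "move_arm", "payload": {
  "moves": [
    [-0.007,0.003,-0.01,0,0,0],
    [-0.007,0.003,-0.01,0,0,0],
    [-0.007,0.003,-0.01,0,0,0]
  ]
}}

```text
clock: 4.5
ee_pos: [0.4759, -0.3396, 0.0624]
orientation: [0.63, 0.776, -0.0, 0.001]
ft_force: [-0.1, 0.3, 0.3]
opening: 0.0881
finger_force: 0.0
```

Call:
{"api": "move_arm", "payload": {
  "fingers": 0.0,
  "moves": [
    [0,0,0,0,0,0],
    [0,0,0,0,0,0],
    [0,0,0,0,0,0],
    [0,0,0,0,0,0],
    [0,0,0,0,0,0]
  ]
}}

```text
clock: 5.0
ee_pos: [0.4756, -0.3392, 0.0613]
orientation: [0.63, 0.777, -0.0, -0.0]
ft_force: [-0.2, 0.2, 0.1]
opening: 0.0503
finger_force: 0.0
```

Call:
{"api": "move_arm", "payload": {
  "moves": [
    [0,0,0,0,0,0],
    [0,0,0,0,0,0],
    [0,0,0,0,0,0],
    [0,0,0,0,0,0],
    [0,0,0,0,0,0]
  ]
}}

```text
clock: 5.5
ee_pos: [0.4756, -0.3392, 0.0613]
orientation: [0.63, 0.777, -0.0, -0.0]
ft_force: [0.1, -0.1, -0.1]
opening: 0.0102
finger_force: 0.2
```

Call:
{"api": "move_arm", "payload": {
  "moves": [
    [0,0,0,0,0,0],
    [0,0,0,0,0,0],
    [0,0,0,0,0,0]
  ]
}}

```text
clock: 5.8
ee_pos: [0.4756, -0.3392, 0.0613]
orientation: [0.63, 0.777, -0.0, 0.0]
ft_force: [0.4, -0.3, -0.4]
opening: 0.0094
finger_force: 30.0
```

Call:
{"api": "move_arm", "payload": {
  "moves": [
    [0,0,0.04,0,0,0],
    [0,0,0.1,0,0,0],
    [0,0,0.2,0,0,0],
    [0,0,0.3,0,0,0],
    [0,0,0.34,0,0,0]
  ]
}}

```text
clock: 6.3
ee_pos: [0.4775, -0.3402, 0.2363]
orientation: [0.63, 0.777, 0.0, 0.003]
ft_force: [0.4, 0.6, -0.9]
opening: 0.0096
finger_force: 30.0
```

Call:
{"api": "move_arm", "payload": {
  "moves": [
    [0.03,0.8,0,0,0,0],
    [0.03,0.8,0,0,0,0],
    [0.03,0.8,0,0,0,0],
    [0.03,0.8,0,0,0,0],
    [0.03,0.8,0,0,0,0]
  ]
}}

```text
clock: 6.8
ee_pos: [0.4846, -0.0876, 0.2315]
orientation: [0.63, 0.776, -0.0, 0.0]
ft_force: [1.1, 0.1, -0.4]
opening: 0.0091
finger_force: 30.0
```

```bash
python3 - <<'E'
from h import *
o=arm.get_obs();print(o['ee_pos'],yaw(),o['joint_pos'].round(2),o['opening'])
E
```

```text
[ 0.48460779 -0.08758897  0.23153381] (np.float64(1.7780481161943422), array([ 4.01194264e-04, -4.00438326e-04, -9.99999839e-01])) [ 0.53  0.32 -0.53  1.93  0.2   0.94  0.11] 0.009052552473221493
```

Call:
{"api": "move_arm", "payload": {
  "moves": [
    [0.04,0.26,0,0,0,0],
    [0.04,0.26,0,0,0,0],
    [0.04,0.26,0,0,0,0],
    [0.04,0.26,0,0,0,0],
    [0.04,0.26,0,0,0,0]
  ]
}}

```text
clock: 7.3
ee_pos: [0.5048, 0.0407, 0.2312]
orientation: [0.629, 0.777, -0.0, -0.0]
ft_force: [0.1, -0.9, 0.4]
opening: 0.0097
finger_force: 30.0
```

```bash
python3 - <<'E'
from h import *
o,im,T=T_cam(); print(np.round(o['ee_pos'],4),yaw(),np.round(o['joint_pos'],2),o['clock']); save(im,'w3')
for q in ['lock','med_box','box_key_grip']:
    print(q,[(np.round(d['centre'],4),round(d['p'],2)) for d in arm.pinpoint(im,q)[:3]])
P,u,v=cloud(im,T)
for lo,hi in ((.0855,.12),(.079,.0855),(.055,.0795)):
    k=(P[:,2]>lo)&(P[:,2]<hi)&(abs(P[:,0]-.53)<.15)&(P[:,1]>.1)&(P[:,1]<.34)
    if k.sum()>20: print(lo,hi,k.sum(),P[k].mean(0),cv2.minAreaRect((P[k,:2]*1000).astype(np.float32)))
E
```

```text
[0.5048 0.0407 0.2312] (np.float64(1.7775501737198935), array([-5.29975909e-04, -9.34349597e-04, -9.99999423e-01])) [ 0.3   0.36 -0.57  1.89  0.24  0.96 -0.17] 7.3
lock []
med_box [(array([0.5602, 0.231 , 0.0038]), 0.69)]
box_key_grip [(array([0.5042, 0.0393, 0.2477]), 0.66)]
0.0855 0.12 47 [0.51093222 0.20330338 0.08585203] ((510.6495666503906, 203.1449737548828), (30.01021957397461, 10.913978576660156), 11.768957138061523)
0.079 0.0855 1421 [0.51183461 0.1999652  0.08250771] ((519.2914428710938, 201.89024353027344), (60.922672271728516, 20.452022552490234), 12.56755542755127)
0.055 0.0795 18393 [0.57524417 0.1778194  0.0703488 ] ((574.3871459960938, 178.7723388671875), (168.21133422851562, 97.04603576660156), 12.040558815002441)
```

View pics/w3.png

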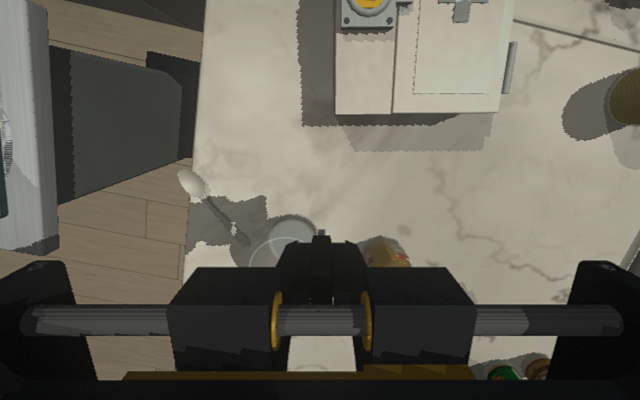

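The key is in the hand with its tip at (320,232), and the lock is at the top edge at (370,3). I'll move closer so the lock is centred.

Call:
{"api": "move_arm", "payload": {
  "moves": [
    [0.05,0.07,-0.06,0,0,0],
    [0.05,0.07,-0.12,0,0,0],
    [0.05,0.07,-0.12,0,0,0],
    [0.05,0.07,-0.12,0,0,0]
  ]
}}

```text
clock: 7.9
ee_pos: [0.5295, 0.0742, 0.1714]
orientation: [0.631, 0.776, -0.001, -0.0]
ft_force: [0.2, -0.4, 0.4]
opening: 0.0098
finger_force: 30.0
```

```bash
python3 - <<'E'
from h import *
o,im,T=T_cam(); print(np.round(o['ee_pos'],4),yaw(),np.round(o['joint_pos'],2),o['clock']); save(im,'w4')
for q in ['lock','med_box','box_key_grip']:
    print(q,[(np.round(d['centre'],4),round(d['p'],2)) for d in arm.pinpoint(im,q)[:3]])
P,u,v=cloud(im,T)
k=(P[:,2]>.06)&(P[:,2]<.1)&(np.hypot(P[:,0]-.509,P[:,1]-.217)<.04)
print(u[k].min(),u[k].max(),v[k].min(),v[k].max())
x0,y0=int(u[k].mean())-80,max(0,int(v[k].mean())-60)
c=im['pixels'][y0:y0+120,x0:x0+160]; print(x0,y0)
cv2.imwrite('pics/w4c.png',cv2.resize(c,None,fx=5,fy=5,interpolation=cv2.INTER_NEAREST)[:,:,::-1])
np.savez('w4.npz',T=T,K=im['K'],px=im['pixels'],d=im['range_z'])
E
```

```text
[0.5295 0.0742 0.1714] (np.float64(1.776647378892185), array([ 5.68745612e-04, -4.88319678e-04, -9.99999719e-01])) [ 0.2   0.49 -0.54  1.88  0.32  0.87 -0.3 ] 7.9
lock [(array([0.5045, 0.2129, 0.084 ]), 0.86)]
med_box [(array([5.58e-01, 2.30e-01, 1.00e-04]), 0.87)]
box_key_grip [(array([0.5304, 0.0726, 0.1874]), 0.85)]
296 391 0 70
260 0
```

View pics/w4c.png

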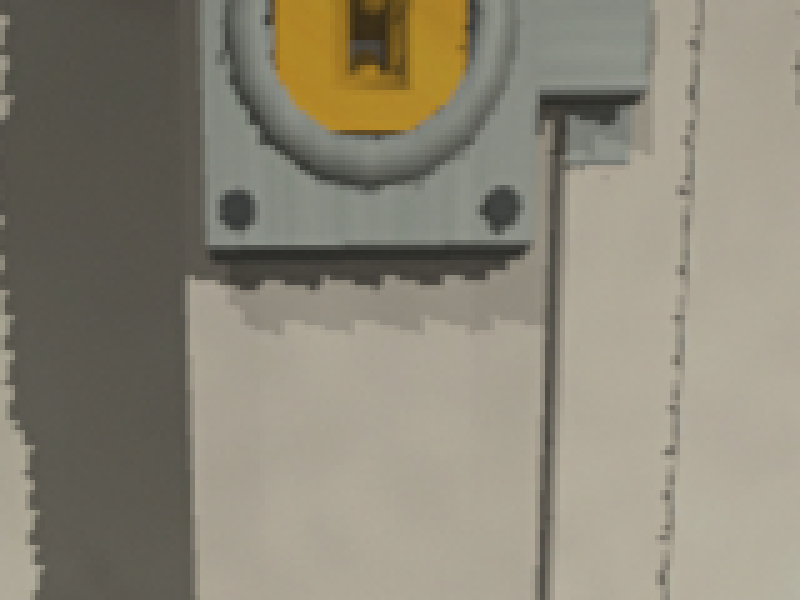

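The brass plug, its keyway (about (334,7)) and the collar are at the top edge of the frame. I'll move 40 mm forward to see all of it.

Call:
{"api": "move_arm", "payload": {
  "moves": [
    [0,0.08,0,0,0,0],
    [0,0.08,0,0,0,0],
    [0,0.08,0,0,0,0],
    [0,0.08,0,0,0,0]
  ]
}}

```text
clock: 8.5
ee_pos: [0.5302, 0.1144, 0.1718]
orientation: [0.63, 0.776, -0.0, 0.001]
ft_force: [-0.3, 0.4, -0.9]
opening: 0.0098
finger_force: 30.0
```

```bash
python3 - <<'E'
from h import *
o,im,T=T_cam(); print(np.round(o['ee_pos'],4),yaw(),np.round(o['joint_pos'],2),o['clock']); save(im,'w5')
for q in ['lock','med_box','box_key_grip']:
    print(q,[(np.round(d['centre'],4),round(d['p'],2)) for d in arm.pinpoint(im,q)[:3]])
P,u,v=cloud(im,T)
px=im['pixels'][v,u].astype(int)
k=(P[:,2]>.05)&(P[:,2]<.1)&(np.hypot(P[:,0]-.509,P[:,1]-.217)<.04)
x0,y0=int(u[k].mean())-80,max(0,int(v[k].mean())-60)
c=im['pixels'][y0:y0+120,x0:x0+160]; print(x0,y0)
cv2.imwrite('pics/w5c.png',cv2.resize(c,None,fx=5,fy=5,interpolation=cv2.INTER_NEAREST)[:,:,::-1])
def onplane(uv,z):  # pixel -> world at height z
    K=im['K']; uv=np.atleast_2d(uv).astype(float)
    r=np.c_[(uv[:,0]-K[0,2])/K[0,0],-(uv[:,1]-K[1,2])/K[1,1],-np.ones(len(uv))]@T[:3,:3].T
    return T[:3,3]+r*((z-T[2,3])/r[:,2])[:,None]
# brass: yellow pixels
hsv=cv2.cvtColor(im['pixels'],cv2.COLOR_RGB2HSV)
b=((hsv[...,0]>15)&(hsv[...,0]<30)&(hsv[...,1]>200)&(hsv[...,2]>120)).astype(np.uint8)
m=np.zeros_like(b); m[v[k],u[k]]=1; b&=cv2.dilate(m,np.ones((9,9)))
vv,uu=np.nonzero(b); W=onplane(np.c_[uu,vv],.084)
hull=cv2.convexHull((W[:,:2]*1000).astype(np.float32)); print('brass',len(W),cv2.minEnclosingCircle(hull),cv2.fitEllipse(hull))
st=P[k]; st=st[(st[:,2]>.0815)]; print('z max',np.percentile(st[:,2],[50,95,99]))
h=P[k&(P[:,2]>.080)]; print('housing',cv2.minAreaRect((h[:,:2]*1000).astype(np.float32)))
h=P[k&(P[:,2]>.0848)]; 
if len(h)>20: print('collar',cv2.minEnclosingCircle((h[:,:2]*1000).astype(np.float32)),cv2.fitEllipse(cv2.convexHull((h[:,:2]*1000).astype(np.float32))))
np.savez('w5.npz',T=T,K=im['K'],px=im['pixels'],d=im['range_z'])
E
```

```text
[0.5302 0.1144 0.1718] (np.float64(1.7767696174837004), array([ 4.34392477e-04, -8.39650868e-04, -9.99999553e-01])) [ 0.12  0.5  -0.54  1.86  0.33  0.87 -0.37] 8.5
lock [(array([0.5056, 0.2174, 0.082 ]), 0.85)]
med_box [(array([0.5597, 0.2291, 0.0026]), 0.61)]
box_key_grip [(array([0.5287, 0.1117, 0.1897]), 0.97)]
246 6
brass 7 ((500.205810546875, 213.67747497558594), 10.690608978271484) ((511.7751159667969, 221.20880126953125), (30.260156631469727, 38.5546760559082), 142.52224731445312)
z max [0.08281332 0.08539133 0.08603109]
housing ((514.727783203125, 218.6583251953125), (60.316749572753906, 53.807987213134766), 11.99245834350586)
collar ((511.3588562011719, 221.54837036132812), 24.49411392211914) ((509.6846923828125, 220.1490478515625), (35.98931884765625, 47.917724609375), 152.8373260498047)
```

View pics/w5c.png

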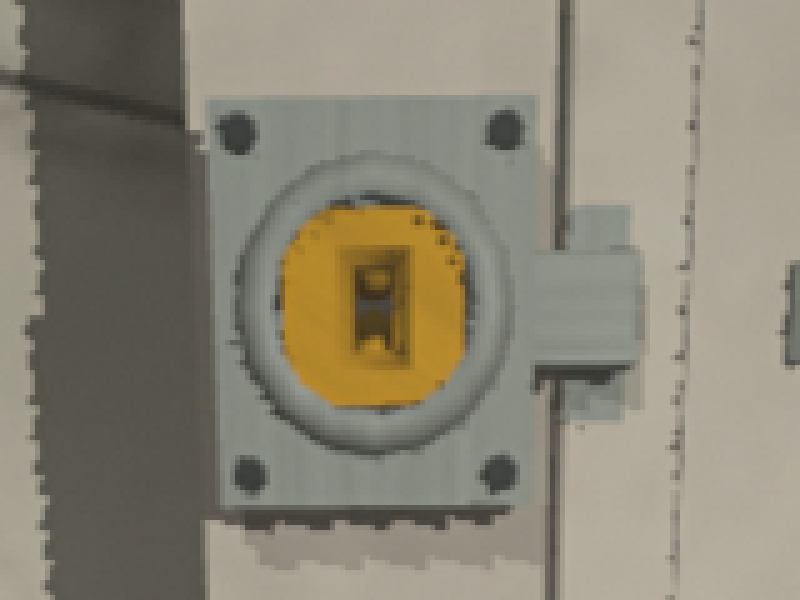

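The keyway mouth's centre is at crop (374,307), which is image pixel (320.8, 67.4). Next I'll locate the key tip and convert both to world coordinates.

```bash
python3 - <<'E'
from h import *
d=np.load('w5.npz'); T,K,px,D=d['T'],d['K'],d['px'],d['d']
def onplane(uv,z):
    uv=np.atleast_2d(uv).astype(float)
    r=np.c_[(uv[:,0]-K[0,2])/K[0,0],-(uv[:,1]-K[1,2])/K[1,1],-np.ones(len(uv))]@T[:3,:3].T
    return T[:3,3]+r*((z-T[2,3])/r[:,2])[:,None]
o=np.array([246,6])
g=lambda x,y,z: onplane(np.array([x,y])/5+o-.5,z)[0]
print('keyway',g(374,307,.084),'collar',g(374.5,304,.086),'brass',g(374,307,.084))
h=np.array([g(237,133,.083),g(505,130,.083),g(250,475,.083),g(499,473,.083)])
print(h.mean(0)); e=h[1]-h[0]+h[3]-h[2]; f=h[0]-h[2]+h[1]-h[3]
print('yaw',np.arctan2(e[1],e[0]),np.arctan2(-f[0],f[1]))
# yaw of box from long lid gap line: crop x 565@0 -> 545@600
a,b=g(565,0,.071),g(545,600,.071); w=a-b; print('gap yaw',np.arctan2(-w[0],w[1]))
c=px[215:265,285:355]; cv2.imwrite('pics/tip.png',cv2.resize(c,None,fx=10,fy=10,interpolation=cv2.INTER_NEAREST)[:,:,::-1])
np.set_printoptions(linewidth=200,precision=3,suppress=True)
print(D[225:246:2,310:334:2])
Tc=np.linalg.inv(T)
# expected tip pixel for nominal tool offset: tip 35.3mm below TCP
o_=np.array([.5302,.1144,.1718])
for dz in (-.0353,-.0273,-.009):
    p=Tc@np.r_[o_+[0,0,dz],1]; print('exp',dz,K[0,0]*p[0]/-p[2]+K[0,2],K[1,1]*-p[1]/-p[2]+K[1,2],-p[2])
E
```

```text
keyway [0.50774733 0.2168207  0.084     ] collar [0.50778953 0.21698589 0.086     ] brass [0.50774733 0.2168207  0.084     ]
[0.50758036 0.21675543 0.083     ]
yaw 0.2153834542064936 0.21663991954991588
gap yaw 0.20551433507881617
[[0.342 0.343 0.341 0.342 0.341 0.342 0.342 0.34  0.341 0.34  0.342 0.342]
 [0.342 0.343 0.341 0.343 0.342 0.342 0.342 0.342 0.341 0.342 0.342 0.341]
 [0.343 0.343 0.344 0.343 0.189 0.188 0.189 0.189 0.343 0.343 0.343 0.343]
 [0.344 0.345 0.342 0.344 0.187 0.188 0.187 0.188 0.344 0.344 0.344 0.344]
 [0.344 0.346 0.345 0.344 0.184 0.184 0.184 0.183 0.345 0.345 0.344 0.344]
 [0.345 0.345 0.167 0.167 0.166 0.167 0.167 0.167 0.166 0.167 0.344 0.344]
 [0.346 0.346 0.151 0.151 0.152 0.152 0.152 0.151 0.153 0.153 0.165 0.346]
 [0.346 0.152 0.148 0.15  0.15  0.149 0.149 0.148 0.149 0.149 0.15  0.347]
 [0.347 0.148 0.146 0.146 0.148 0.146 0.146 0.146 0.147 0.147 0.148 0.348]
 [0.159 0.146 0.144 0.145 0.145 0.145 0.143 0.143 0.144 0.144 0.145 0.159]
 [0.156 0.144 0.143 0.142 0.142 0.143 0.142 0.142 0.142 0.142 0.143 0.156]]
exp -0.0353 321.743645769229 232.2976061400724 0.1951007292075496
exp -0.0273 321.77320764603076 237.3875173916233 0.18746869394818988
exp -0.009 321.8508102822798 250.7490009686656 0.17001041329240457
```

View pics/tip.png

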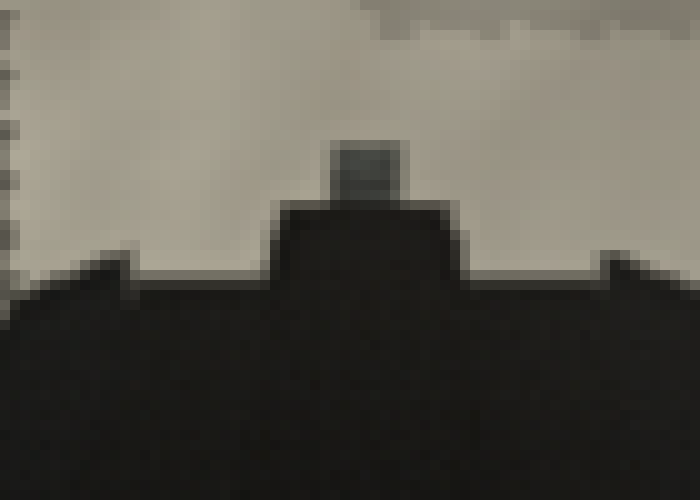

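```bash
python3 - <<'E'
from h import *
d=np.load('w5.npz'); T,K,D=d['T'],d['K'],d['d']
o,im,_=T_cam(); save(im,'w6')
H=im['hand_eye']; D=np.mean([im['range_z']]+[arm.get_image('wrist')['range_z'] for _ in range(4)],0)
np.set_printoptions(precision=4,suppress=True)
for r in range(227,250):
    c=np.arange(319,324); z=D[r,c]
    P=np.c_[(c-K[0,2])/K[0,0]*z,-(r-K[1,2])/K[1,1]*z,-z]@H[:3,:3].T+H[:3,3]
    print(r,P.mean(0)*1000)
print(K[0,0],o['ee_pos'])
E
```

```text
227 [-52.3081  -0.6223 172.5161]
228 [-53.4809  -0.6235 172.389 ]
229 [ 4.4846 -0.5446 30.0613]
230 [ 4.0829 -0.5427 29.4023]
231 [ 3.5959 -0.5436 28.9533]
232 [ 4.3633 -0.5404 25.5752]
233 [ 3.8494 -0.5411 25.2244]
234 [ 4.3585 -0.5394 22.5268]
235 [ 9.6964 -0.531   8.8815]
236 [14.5012 -0.5231 -3.3225]
237 [14.8921 -0.5238 -5.4431]
238 [ 17.4711  -0.5205 -12.3801]
239 [15.1372 -0.5235 -8.4024]
240 [15.1772 -0.5209 -9.6678]
241 [ 15.2203  -0.5217 -10.9207]
242 [ 15.1711  -0.521  -11.9571]
243 [ 15.2823  -0.5184 -13.319 ]
244 [ 15.2871  -0.5189 -14.4364]
245 [ 15.1616  -0.5176 -15.2655]
246 [ 15.2242  -0.518  -16.4726]
247 [ 15.1834  -0.517  -17.4498]
248 [ 15.1336  -0.5168 -18.3949]
249 [ 15.2019  -0.5156 -19.5655]
300.46578891891886 [0.5301 0.1146 0.1714]
```

In the tool frame the key is centred to within 0.5 mm. The target TCP is about (0.508, 0.217), with about 0.005 rad of yaw to add.

Call:
{"api": "move_arm", "payload": {
  "moves": [
    [-0.044,0.1,0,0,0,0.006],
    [-0.044,0.205,0,0,0,0.006],
    [-0.044,0.205,-0.04,0,0,0.006],
    [-0.044,0.205,-0.08,0,0,0.006],
    [-0.044,0.205,-0.08,0,0,0.006]
  ]
}}

```text
clock: 9.45
ee_pos: [0.5062, 0.2177, 0.1292]
orientation: [0.628, 0.778, -0.002, -0.001]
ft_force: [0.7, -0.2, -0.3]
opening: 0.0098
finger_force: 30.0
```

Call:
{"api": "move_arm", "payload": {
  "moves": [
    [0,0,0,0,0,0],
    [0,0,0,0,0,0]
  ]
}}

```text
clock: 9.65
ee_pos: [0.5087, 0.2179, 0.1323]
orientation: [0.629, 0.778, 0.001, 0.0]
ft_force: [0.0, -0.1, -0.6]
opening: 0.0099
finger_force: 30.0
```

```bash
python3 - <<'E'
from h import *
o=arm.get_obs(); print(o['ee_pos'],yaw(),o['joint_pos'].round(2),o['torque'])
E
```

```text
[0.50867945 0.21794534 0.13229014] (np.float64(1.7822375727340598), array([ 1.28972239e-03,  4.10352414e-04, -9.99999084e-01])) [-0.08  0.57 -0.53  1.86  0.39  0.81 -0.6 ] [-0.02466615 -0.0985862   0.02539095]
```

Call:
{"api": "move_arm", "payload": {
  "moves": [
    [-0.0014,-0.0012,-0.01,0,0,0],
    [-0.0014,-0.0012,-0.02,0,0,0],
    [-0.0014,-0.0012,-0.026,0,0,0],
    [-0.0014,-0.0012,-0.032,0,0,0],
    [-0.0014,-0.0012,-0.036,0,0,0]
  ]
}}

```text
clock: 10.15
ee_pos: [0.5074, 0.2175, 0.1131]
orientation: [0.628, 0.778, 0.0, 0.0]
ft_force: [1.0, 0.3, -0.1]
opening: 0.0098
finger_force: 30.0
```

Call:
{"api": "move_arm", "payload": {
  "moves": [
    [0,0,0,0,0,0],
    [0,0,0,0,0,0]
  ]
}}

```text
clock: 10.35
ee_pos: [0.5074, 0.2175, 0.1134]
orientation: [0.628, 0.778, 0.0, 0.0]
ft_force: [0.9, -0.9, -0.2]
opening: 0.0096
finger_force: 30.0
```

Call:
{"api": "move_arm", "payload": {
  "moves": [
    [0,0,-0.004,0,0,0],
    [0,0,-0.008,0,0,0],
    [0,0,-0.012,0,0,0],
    [0,0,-0.012,0,0,0]
  ]
}}

```text
clock: 10.75
ee_pos: [0.5075, 0.2174, 0.1074]
orientation: [0.628, 0.778, 0.0, 0.0]
ft_force: [1.3, -0.5, 3.3]
opening: 0.01
finger_force: 30.0
```

```bash
python3 - <<'E'
from h import *
o=arm.get_obs(); print(o['ee_pos'],yaw(),o['ft_force'],o['torque'])
E
```

```text
[0.50749825 0.21744251 0.10744687] (np.float64(1.7829614584343572), array([ 4.06011449e-04, -1.36856907e-04, -9.99999908e-01])) [ 1.33009323 -0.46230114  3.28391471] [-0.19094162 -0.33867856  0.03429265]
```

Call:
{"api": "move_arm", "payload": {
  "moves": [
    [0,0,-0.004,0,0,0.05],
    [0,0,-0.007,0,0,-0.05],
    [0,0,-0.01,0,0,0.05],
    [0,0,-0.012,0,0,-0.05],
    [0,0,-0.012,0,0,0]
  ]
}}

```text
clock: 11.25
ee_pos: [0.5076, 0.2175, 0.1015]
orientation: [0.629, 0.778, 0.0, 0.0]
ft_force: [1.3, 0.0, 1.3]
opening: 0.0098
finger_force: 30.0
```

```bash
python3 - <<'E'
from h import *
o=arm.get_obs(); print(o['ee_pos'],yaw(),o['ft_force'],o['torque'],o['opening'])
E
```

```text
[0.50756143 0.21752334 0.1014915 ] (np.float64(1.7815448647903043), array([ 6.72404164e-04, -6.28241972e-05, -9.99999772e-01])) [1.27321312 0.00624288 1.33080858] [-0.02339887 -0.27215616 -0.03234555] 0.009750918532579212
```

Call:
{"api": "move_arm", "payload": {
  "moves": [
    [0,0,-0.004,0,0,0.05],
    [0,0,-0.007,0,0,-0.05],
    [0,0,-0.01,0,0,0.05],
    [0,0,-0.013,0,0,-0.05],
    [0,0,-0.013,0,0,0]
  ]
}}

```text
clock: 11.75
ee_pos: [0.5078, 0.2176, 0.0951]
orientation: [0.629, 0.778, 0.0, 0.0]
ft_force: [2.2, 0.5, -0.2]
opening: 0.0096
finger_force: 30.0
```

Call:
{"api": "move_arm", "payload": {
  "moves": [
    [0,0,-0.002,0,0,0.05],
    [0,0,-0.003,0,0,-0.05],
    [0,0,-0.0035,0,0,0.04],
    [0,0,-0.0035,0,0,0],
    [0,0,-0.0035,0,0,0]
  ]
}}

```text
clock: 12.25
ee_pos: [0.5075, 0.2176, 0.0933]
orientation: [0.629, 0.777, 0.0, 0.0]
ft_force: [-0.1, 0.4, 3.5]
opening: 0.0096
finger_force: 30.0
```

```bash
python3 - <<'E'
from h import *
o=arm.get_obs(); print(o['ee_pos'],yaw(),o['ft_force'],o['torque'],o['opening'])
E
```

```text
[0.50747888 0.21759078 0.09327388] (np.float64(1.7800470630931022), array([ 4.35205794e-04,  2.51169930e-04, -9.99999874e-01])) [-0.14680063  0.36418889  3.47934934] [-0.12254467 -0.30097228 -0.07632249] 0.009601126224062026
```

Call:
{"api": "move_arm", "payload": {
  "moves": [
    [0,0,-0.001,0,0,0],
    [0,0,-0.002,0,0,0.04],
    [0,0,-0.002,0,0,-0.04],
    [0,0,-0.002,0,0,0],
    [0,0,-0.002,0,0,0]
  ]
}}

```text
clock: 12.75
ee_pos: [0.5078, 0.2177, 0.0932]
orientation: [0.628, 0.778, 0.0, 0.001]
ft_force: [-0.6, -1.4, 12.5]
opening: 0.0099
finger_force: 30.0
```

The key is home with hard contact at the expected height. Now I'll turn it clockwise.

Call:
{"api": "move_arm", "payload": {
  "moves": [
    [0,0,0,0,0,-0.15],
    [0,0,0,0,0,-0.3],
    [0,-0.0003,0,0,0,-0.45],
    [0,-0.0005,0,0,0,-0.6],
    [0,-0.0005,0,0,0,-0.75]
  ]
}}

```text
clock: 13.25
ee_pos: [0.5082, 0.2177, 0.0932]
orientation: [0.829, 0.56, 0.001, 0.0]
ft_force: [-0.7, -1.0, 10.4]
opening: 0.0095
finger_force: 30.0
```

```bash
python3 - <<'E'
from h import *
o=arm.get_obs(); print(o['ee_pos'],yaw(),o['ft_force'],o['torque'],o['opening'],o['joint_pos'].round(2))
E
```

```text
[0.50818812 0.21771854 0.09319068] (np.float64(1.1882754144829688), array([ 2.08517759e-03,  7.16801889e-04, -9.99997569e-01])) [-0.72586117 -0.96669785 10.35014736] [-0.28410076 -0.11935113  0.10316862] 0.0095370188027563 [-0.22  0.6  -0.35  1.88  0.31  0.71 -1.13]
```

Call:
{"api": "move_arm", "payload": {
  "moves": [
    [0,0,0,0,0,-0.15],
    [0,0,0,0,0,-0.3],
    [0,-0.0003,0,0,0,-0.45],
    [0,-0.0005,0,0,0,-0.6],
    [0,-0.0005,0,0,0,-0.75]
  ]
}}

```text
clock: 13.75
ee_pos: [0.5085, 0.2175, 0.0932]
orientation: [0.955, 0.295, 0.001, -0.0]
ft_force: [1.3, -0.7, 8.4]
opening: 0.01
finger_force: 30.0
```

Call:
{"api": "move_arm", "payload": {
  "moves": [
    [0,0,0,0,0,-0.15],
    [0,0,0,0,0,-0.3],
    [0,0,0,0,0,-0.45],
    [0,0,0,0,0,-0.6],
    [0,0,0,0,0,-0.6]
  ]
}}

```text
clock: 14.25
ee_pos: [0.5087, 0.2173, 0.0932]
orientation: [0.998, 0.065, 0.002, -0.0]
ft_force: [1.3, -1.3, 8.9]
opening: 0.0098
finger_force: 30.0
```

```bash
python3 - <<'E'
from h import *
o=arm.get_obs(); print(o['ee_pos'],yaw(),o['ft_force'],o['torque'],o['opening'],o['joint_pos'].round(2))
im=arm.get_image('top')
E
```

```text
[0.50868555 0.2172974  0.09321014] (np.float64(0.1294009255694522), array([ 3.01435086e-03,  5.82517889e-04, -9.99995287e-01])) [ 1.26465697 -1.27442884  8.9279292 ] [-0.29046133 -0.26570527  0.15142665] 0.009752990198479545 [-0.42  0.58 -0.08  1.9   0.08  0.67 -1.99]
```

Call:
{"api": "move_arm", "payload": {
  "moves": [
    [0,0,0,0,0,-0.04],
    [0,0,0,0,0,-0.08],
    [0,0,0,0,0,-0.08]
  ]
}}

```text
clock: 14.6
ee_pos: [0.5087, 0.2173, 0.0932]
orientation: [0.999, 0.034, 0.001, -0.0]
ft_force: [1.2, -1.4, 9.5]
opening: 0.0097
finger_force: 30.0
```

```bash
python3 - <<'E'
from h import *
o=arm.get_obs(); print(o['ee_pos'],yaw(),o['ft_force'],o['torque'],o['opening'],o['joint_pos'].round(2))
E
```

```text
[0.50870946 0.21727849 0.09321269] (np.float64(0.06893404324810669), array([ 2.91027861e-03,  7.93667318e-04, -9.99995450e-01])) [ 1.24193257 -1.38166953  9.5386405 ] [-0.31340433 -0.22557202  0.09397765] 0.00968024793280666 [-0.43  0.58 -0.07  1.9   0.06  0.67 -2.04]
```

Call:
{"api": "move_arm", "payload": {
  "moves": [
    [0,0,0,0,0,-0.04],
    [0,0,0,0,0,-0.08],
    [0,0,0,0,0,-0.08]
  ]
}}

```text
clock: 14.9
ee_pos: [0.5087, 0.2172, 0.0932]
orientation: [1.0, 0.003, 0.001, -0.0]
ft_force: [1.9, -2.1, 9.1]
opening: 0.0096
finger_force: 30.0
```

```bash
python3 - <<'E'
from h import *
o=arm.get_obs(); print(o['ee_pos'],yaw(),o['ft_force'],o['torque'],o['opening'],o['joint_pos'].round(2))
t=[arm.get_image('wrist') and arm.get_obs()['torque'][2] for _ in range(6)]; print(np.mean(t),np.std(t))
im=arm.get_image('wrist'); s=arm.get_image('side')
W=s['world_to_cam']; p=W@[.51,.217,.09,1]; K=s['K']; u=int(K[0,0]*p[0]/-p[2]+K[0,2]); v=int(K[1,1]*-p[1]/-p[2]+K[1,2])
c=cv2.resize(s['pixels'][v-25:v+25,u-40:u+40],(640,400),interpolation=cv2.INTER_NEAREST); print(u,v)
a=np.vstack([cv2.resize(im['pixels'],(480,300)),cv2.resize(c,(480,300))]); cv2.imwrite('pics/fin.png',a[:,:,::-1])
E
```

```text
[0.5086913  0.2172163  0.09320153] (np.float64(0.005998444812093791), array([ 2.86346046e-03,  7.72805056e-04, -9.99995602e-01])) [ 1.94647138 -2.0765402   9.13170586] [-0.27434396 -0.2380459   0.12221637] 0.009601061464242359 [-0.44  0.58 -0.05  1.9   0.05  0.67 -2.09]
0.11332349547246878 0.03317016316294569
294 179
```

View pics/fin.png

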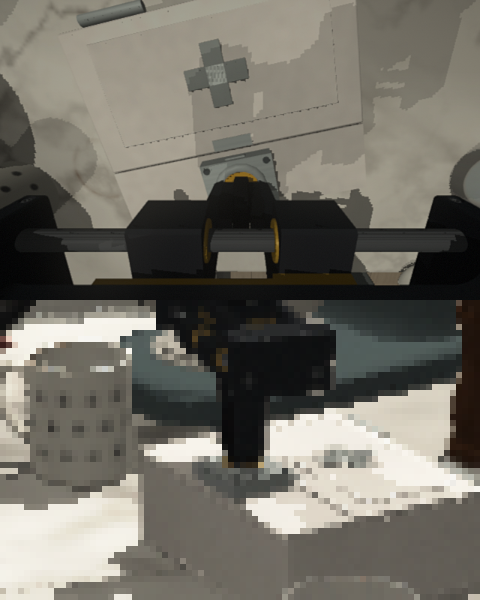

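The bolt looks drawn back clear of the lid seam at about (235,155). I'll confirm from the depth data by comparing with the earlier picture.

```bash
python3 - <<'E'
from h import *
d=np.load('w5.npz'); y=.212; c=np.array([.5077,.2168])
Rz=np.array([[np.cos(y),np.sin(y)],[-np.sin(y),np.cos(y)]])
def prof(im,T,n):
    P,u,v=cloud(im,T); q=(P[:,:2]-c)@Rz.T*1000
    for lo in range(16,52,2):
        k=(abs(q[:,1])<6)&(q[:,0]>=lo)&(q[:,0]<lo+2)&(P[:,2]<.12)
        print(n,lo,k.sum(),(np.median(P[k,2])*1000).round(1) if k.any() else None,end=' | ')
    print()
prof({'range_z':d['d'],'K':d['K']},d['T'],'before')
o,im,T=T_cam(); prof(im,T,'now')
E
```

```text
before 16 54 84.9 | before 18 50 83.6 | before 20 47 82.0 | before 22 49 81.5 | before 24 45 78.7 | before 26 47 78.7 | before 28 53 78.5 | before 30 52 78.5 | before 32 44 78.3 | before 34 50 78.6 | before 36 50 78.6 | before 38 24 78.5 | before 40 39 70.5 | before 42 42 70.4 | before 44 47 70.4 | before 46 52 70.6 | before 48 43 71.2 | before 50 47 71.3 | 
now 16 135 85.5 | now 18 106 83.2 | now 20 79 81.9 | now 22 159 78.9 | now 24 119 70.8 | now 26 73 68.6 | now 28 40 71.0 | now 30 67 71.2 | now 32 73 71.1 | now 34 71 71.2 | now 36 73 71.2 | now 38 76 70.5 | now 40 71 70.4 | now 42 72 70.4 | now 44 74 70.4 | now 46 71 70.9 | now 48 73 71.4 | now 50 79 71.5 |
```

The bolt's end has moved back from about 39 mm to 24 mm, which is the full 15 mm of travel. The key is home, turned and still gripped, so I'm handing the job in.

```bash
python3 -c "
from rig import arm
print(arm.job_done())"
```

```text
the job is handed in; nothing more can be done
None
```

The mid-size key is fully home in the medicine box lock and turned clockwise to its stop; the bolt is drawn back about 15 mm, clear of the lid, and the gripper still holds the key turned (handed in at about 15 s).

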